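# Line up the press dies in reverse order

## Robot

A 7-joint arm with a two-finger parallel gripper is mounted at the origin on the work surface. World frame = base frame: x ahead of the robot, y to its left, z up, the work surface at z = 0. Lengths are in m, angles in rad, forces in N, time in s.
With the tool pointing down it reaches from about 0.4 to 0.85 m from the base axis. Payload 4.5 kg.
Tool frame: the origin (TCP) lies between the finger pads; the fingertips stand 11 mm ahead of it and the grasp point (between the pads) lies 8 mm behind it (r.nose_length is the distance from the TCP to the fingertips, in m); z points along the fingers, y is the line along which they close (so a half turn about z gives the same grasp; the last joint's range is limited). The gripper opens to 88 mm and grips with 3 to 60 N. Pads are 18 mm wide; open, the fingers measure 123 mm over their backs; the gripper's body (75 mm by 187 mm) begins 45 mm behind the grasp point.
Start: joints at [1.149, 0.689, -0.195, 1.565, 0.157, 0.902, -0.215], TCP at [0.275, -0.561, 0.25] pointing down, gripper open.
Joint ranges: [-3.01, 3.01], [-0.46, 2.08], [-1.47, 1.51], [0.13, 2.56], [-1, 4.14], [0.04, 2.09], [-2.66, 2.66]. Speed limits (rad/s): [2.57, 2.57, 3.14, 3.14, 3.14, 3.14, 3.14].

## Interface

Orientations are given as a unit quaternion [x, y, z, w].
In Python, from plant import get_state, snapshot, camera_model, r gives the robot as it stands.
- The arm moves only by the shell command python3 -m inch 'ROWS' [FORCE]. ROWS is text: rows parted by semicolons, each of 7 numbers parted by spaces: the opening, from -1 (shut) to 1 (fully open), then the shift along the tool's x, y, z in m, then the turn, a rotation vector about the tool's x, y, z in rad. A call has 1 to 20 rows; each row shifts and turns the commanded pose from where the row before left it, along the tool's axes as they then stand; what a row does not reach is not made up. A row lasts 1/12 s, in which the tool goes at most 41.7 mm and 7.16 degrees, less where a joint would pass 70% of its speed; a pose out of reach is approached as far as the arm can. A call is refused whole if a number of a shift passes 0.0417 or a number of a turn 0.125, either way. A call with a gripper value outside its range is refused whole. The fingers move at their own pace and stop on an object; FORCE is the grip in N (left out, the last holds). Time passes only in rows, so rows that do not move let the fingers close. It gives the time, the measured TCP pose, the force, the opening and the grip force at its end, in the units of the state.
- get_state(): the state, without advancing time (a new reading comes with each control period).
- snapshot(name): name is "side" or "top" or "wrist"; returns (picture, depth): 400x640x3 uint8, red, green, blue; 400x640 float32, m along the optical axis (not along the pixel's ray), 0 where there is no reading.
- camera_model(name): a dict with "intrinsics" (3x3 intrinsics, pixels), "view" (4x4, takes a point from world to camera coordinates). Camera axes: x right, y down, z forward; pixel columns grow to the right and rows downward; lengths in m; the calibration is good to about 2 mm. The wrist camera is an equidistant fisheye: a pixel r from the principal point sees the ray r / f radians off the axis. A picture is of the moment at which its call begins: read the wrist's pose just before it. camera_model takes no time and is no camera call; for the wrist camera it gives the pose at the moment of the call.
- r.finish_job(): hands the job in; it is judged then, once.
The state is a dict: "clock": time; "q": joint angles; "qd": joint speeds; "joint_torque": joint torques, N m; "tool_pos": TCP position; "eef_rot": TCP orientation; "contact_force": force on the tool from outside, world axes, zero at the start; "moment": the same for the moment, N m; "opening": opening from 0.0 (shut) to 1.0 (fully open); "finger_force": force on a finger pad.
Only numpy, scipy, OpenCV 4.12 (cv2) and the standard library are available. Lean on these libraries where they do the work, as an engineer would, in place of code of your own. Each camera call takes 0.05 s, during which the arm holds its last target. There are 200 camera calls.

## Task

The four press dies stand in one rack in the order they were used to take a watch case apart; for closing it again, move them all to the empty rack in the reverse order, one to a compartment: counting from the compartment next to each rack's brass post, the first die goes to the last compartment, the second to the third, the third to the second and the last to the first. Set each down upright on the compartment's floor, without dropping it or tipping it over, and let go.

Things in the scene. Friction and masses are not known exactly. Their poses are not given: they have to be found in the camera images.
- full_rack: Loaded rack: grey metal tray fixed to the bench, left or right, any yaw: 236 (x) by 62 (y) by 12 mm high, floor and walls 4 mm thick. Four compartments in a row, 54 by 54 mm inside, centred at x = -87, -29, 29, 87 mm. Brass post, 16 mm head, 36 mm high, on an end block at x = +128 mm. Origin: under the tray's middle, at bench level; z up. A 2 mm cork pad and a die in each compartment.
- empty_rack: Empty rack: grey metal tray fixed to the bench, left or right, any yaw: 236 (x) by 62 (y) by 12 mm high, floor and walls 4 mm thick. Four compartments in a row, 54 by 54 mm inside, centred at x = -87, -29, 29, 87 mm. Brass post, 16 mm head, 36 mm high, on an end block at x = +128 mm. Origin: under the tray's middle, at bench level; z up. No pads: floor 4 mm above the bench.
- die_a: Press die, loose, 42 to 84 g: a black plastic disc, 24 mm in diameter and 14 mm high, with an upright steel stem to grip, 16 mm in diameter, from 14 to 54 mm above the underside. Origin: centre of the underside; z up along the stem. The dies have 24, 28, 33 and 38 mm discs and start in random order.
- die_b: Press die, loose, 42 to 84 g: a black plastic disc, 28 mm in diameter and 14 mm high, with an upright steel stem to grip, 16 mm in diameter, from 14 to 54 mm above the underside. Origin: centre of the underside; z up along the stem. The dies have 24, 28, 33 and 38 mm discs and start in random order.
- die_c: Press die, loose, 42 to 84 g: a black plastic disc, 33 mm in diameter and 14 mm high, with an upright steel stem to grip, 16 mm in diameter, from 14 to 54 mm above the underside. Origin: centre of the underside; z up along the stem. The dies have 24, 28, 33 and 38 mm discs and start in random order.
- die_d: Press die, loose, 42 to 84 g: a black plastic disc, 38 mm in diameter and 14 mm high, with an upright steel stem to grip, 16 mm in diameter, from 14 to 54 mm above the underside. Origin: centre of the underside; z up along the stem. The dies have 24, 28, 33 and 38 mm discs and start in random order.
- pad_a: Cork pad, 50 by 50 by 2 mm, fixed in the full rack's compartment where die_a stands at the start; it marks where that die came from, and stays. Origin: centre of its underside, 4 mm above the bench; its top is 6 mm above the bench.
- pad_b: Cork pad, 50 by 50 by 2 mm, fixed in the full rack's compartment where die_b stands at the start; it marks where that die came from, and stays. Origin: centre of its underside, 4 mm above the bench; its top is 6 mm above the bench.
- pad_c: Cork pad, 50 by 50 by 2 mm, fixed in the full rack's compartment where die_c stands at the start; it marks where that die came from, and stays. Origin: centre of its underside, 4 mm above the bench; its top is 6 mm above the bench.
- pad_d: Cork pad, 50 by 50 by 2 mm, fixed in the full rack's compartment where die_d stands at the start; it marks where that die came from, and stays. Origin: centre of its underside, 4 mm above the bench; its top is 6 mm above the bench.
Things that resemble listed ones, but are neither listed nor needed, are in the scene too. Leave any green or orange look-alike of the pad_b alone.

How it is judged:
At the end, for the whole second after the job is handed in: Each die rests upright (within 0.12 rad) on the floor of the empty rack (within 3 mm), in the compartment that mirrors its own: from x = p in the full rack's frame to x = -p in the empty rack's, within 17 mm in x and y (anywhere inside the compartment) (((x of pad_a in the frame of full_rack between -0.102 and -0.072 m and x of die_a in the frame of empty_rack between 0.07 and 0.104 m) or (x of pad_a in the frame of full_rack between -0.044 and -0.014 m and x of die_a in the frame of empty_rack between 0.012 and 0.046 m) or (x of pad_a in the frame of full_rack between 0.014 and 0.044 m and x of die_a in the frame of empty_rack between -0.046 and -0.012 m) or (x of pad_a in the frame of full_rack between 0.072 and 0.102 m and x of die_a in the frame of empty_rack between -0.104 and -0.07 m)) and y of die_a in the frame of empty_rack between -0.017 and 0.017 m and z of die_a in the frame of empty_rack between 0.001 and 0.007 m and angle between each of die_a, die_b, die_c, die_d's own z axis and vertical below 0.12 rad and linear speed of each of die_a, die_b, die_c, die_d below 0.02 m/s and ((x of pad_b in the frame of full_rack between -0.102 and -0.072 m and x of die_b in the frame of empty_rack between 0.07 and 0.104 m) or (x of pad_b in the frame of full_rack between -0.044 and -0.014 m and x of die_b in the frame of empty_rack between 0.012 and 0.046 m) or (x of pad_b in the frame of full_rack between 0.014 and 0.044 m and x of die_b in the frame of empty_rack between -0.046 and -0.012 m) or (x of pad_b in the frame of full_rack between 0.072 and 0.102 m and x of die_b in the frame of empty_rack between -0.104 and -0.07 m)) and y of die_b in the frame of empty_rack between -0.017 and 0.017 m and z of die_b in the frame of empty_rack between 0.001 and 0.007 m and ((x of pad_c in the frame of full_rack between -0.102 and -0.072 m and x of die_c in the frame of empty_rack between 0.07 and 0.104 m) or (x of pad_c in the frame of full_rack between -0.044 and -0.014 m and x of die_c in the frame of empty_rack between 0.012 and 0.046 m) or (x of pad_c in the frame of full_rack between 0.014 and 0.044 m and x of die_c in the frame of empty_rack between -0.046 and -0.012 m) or (x of pad_c in the frame of full_rack between 0.072 and 0.102 m and x of die_c in the frame of empty_rack between -0.104 and -0.07 m)) and y of die_c in the frame of empty_rack between -0.017 and 0.017 m and z of die_c in the frame of empty_rack between 0.001 and 0.007 m and ((x of pad_d in the frame of full_rack between -0.102 and -0.072 m and x of die_d in the frame of empty_rack between 0.07 and 0.104 m) or (x of pad_d in the frame of full_rack between -0.044 and -0.014 m and x of die_d in the frame of empty_rack between 0.012 and 0.046 m) or (x of pad_d in the frame of full_rack between 0.014 and 0.044 m and x of die_d in the frame of empty_rack between -0.046 and -0.012 m) or (x of pad_d in the frame of full_rack between 0.072 and 0.102 m and x of die_d in the frame of empty_rack between -0.104 and -0.07 m)) and y of die_d in the frame of empty_rack between -0.017 and 0.017 m and z of die_d in the frame of empty_rack between 0.001 and 0.007 m); the robot touches nothing.
It fails at once if a die is tipped over (leans more than 0.7 rad) (angle between any of die_a, die_b, die_c, die_d's own z axis and vertical above 0.7 rad).
It fails at once if a die is dropped (falls or flies free of the fingers faster than 0.8 m/s, a fall of some 30 mm) ((linear speed of die_a above 0.8 m/s and contact force between the fingers and die_a below 0.01 N) or (linear speed of die_b above 0.8 m/s and contact force between the fingers and die_b below 0.01 N) or (linear speed of die_c above 0.8 m/s and contact force between the fingers and die_c below 0.01 N) or (linear speed of die_d above 0.8 m/s and contact force between the fingers and die_d below 0.01 N)).
It also fails if it takes over 83 s, if anything falls off the work surface, if the arm or the gripper's body presses on something with over 40 N, if the wrist force passes 120 N, or if a joint passes its speed limit or range.

## Working session

There is one attempt and no reset: what is moved stays moved. The work goes in short steps, Python scripts to look and compute and a shell command to move; the robot and the scene stay as the last step left them, time stands still between calls to the robot, and variables do not carry over. Pictures are saved under pics/ and viewed, at most 14 in all, crops included, and the job is handed in when it is done.

```bash
mkdir -p pics; ls; python3 - <<'E'
from plant import *
import cv2,numpy as np
s=get_state();print(s['clock'],s['tool_pos'],s['eef_rot'],s['opening'])
for n in("top","side"):
    p,d=snapshot(n);m=camera_model(n);print(n,m['intrinsics'],m['view'])
    cv2.imwrite(f'pics/{n}0.png',p[:,:,::-1]);np.savez(f'{n}0.npz',p=p,d=d,K=m['intrinsics'],V=m['view'])
E
```

```text
pics
0.0 [ 0.27481464 -0.56065755  0.24892801] [ 9.74129294e-01  2.25989568e-01 -2.71014622e-04 -8.72537037e-04] 0.9997420571781632
top [[483.68431461   0.         324.44113333]
 [  0.         483.68431461 199.37638219]
 [  0.           0.           1.        ]] [[-0.0108678  -0.99959837  0.02617232  0.01170133]
 [-0.99406752  0.00796755 -0.10847247  0.59814015]
 [ 0.10822037 -0.02719591 -0.99375487  1.22067963]
 [ 0.          0.          0.          1.        ]]
side [[435.79508632   0.         314.94019686]
 [  0.         435.79508632 203.1046569 ]
 [  0.           0.           1.        ]] [[-0.78977037 -0.61321341 -0.01523383  0.48412491]
 [-0.34700158  0.46711414 -0.81326151  0.21759118]
 [ 0.50581881 -0.63700368 -0.58169893  0.54582755]
 [ 0.          0.          0.          1.        ]]
```

View pics/top0.png

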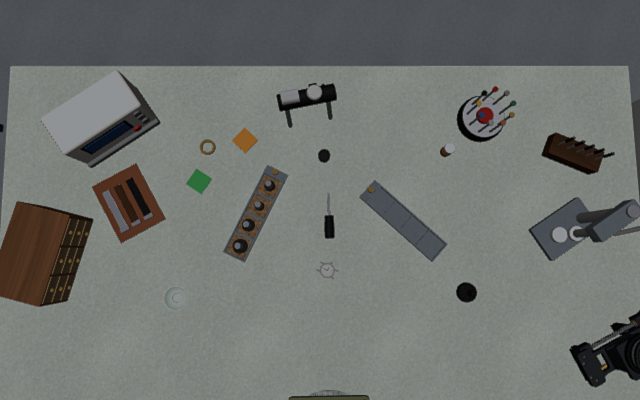

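View pics/side0.png

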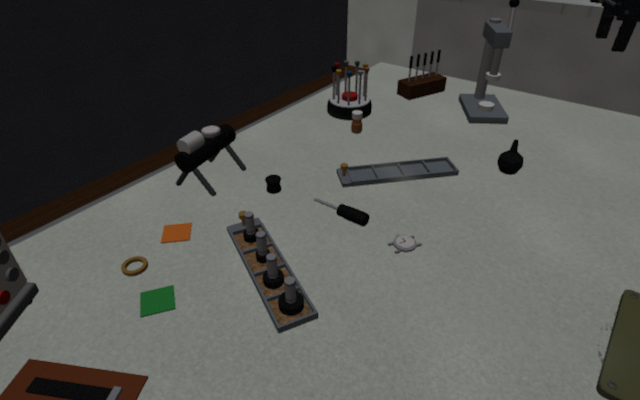

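The top view shows the full rack at px (225–288, 165–262) with its brass post at (275,172), and the empty rack at (360–447, 180–262) with its post at (372,186). Green (199,181) and orange (245,140) squares are decoy pads, which I'll leave alone. The loose black things at (324,155) and (467,292) are not in a rack.

```bash
cat > h.py <<'E'
import numpy as np,cv2
def load(n):
    z=np.load(n);return z['p'],z['d'],z['K'],z['V']
def world(d,K,V):
    v,u=np.mgrid[:400,:640]
    c=np.stack([(u-K[0,2])/K[0,0]*d,(v-K[1,2])/K[1,1]*d,d],-1)
    return (c-V[:3,3])@V[:3,:3]
def cast(uv,z,K,V):
    R=V[:3,:3];o=-R.T@V[:3,3]
    uv=np.atleast_2d(uv).astype(float)
    r=np.c_[(uv-K[:2,2])/K[0,0],np.ones(len(uv))]@R
    return (o+r*((z-o[2])/r[:,2])[:,None])
E
python3 - <<'E'
from h import *
for n in('top0.npz','side0.npz'):
    p,d,K,V=load(n);w=world(d,K,V);ok=d>0
    bench=ok&(abs(w[...,2])<.006);print(n,'bench z',np.median(w[...,2][bench]),w[...,2][bench].std())
    hsv=cv2.cvtColor(p,cv2.COLOR_RGB2HSV)
    reg={'top0.npz':((220,160,292,266),(355,175,450,266)),'side0.npz':((222,208,320,328),(332,155,462,188))}[n]
    for (a,b,c,e) in reg:
        m=np.zeros((400,640),bool);m[b:e,a:c]=1
        print('region');
        for lo,hi,nm in((.045,.075,'stem'),(.028,.042,'post')):
            mm=(m&ok&(w[...,2]>lo)&(w[...,2]<hi)).astype('uint8')
            k,l,st,ce=cv2.connectedComponentsWithStats(mm)
            for i in range(1,k):
                if st[i,4]>6:
                    q=w[l==i];print(nm,st[i,4],ce[i].round(1),q.mean(0).round(4),'ext',q.min(0).round(4),q.max(0).round(4))
        g=(m&(w[...,2]>.006)&(w[...,2]<.02)&ok) if 0 else (m&(p.max(2)<150)&(hsv[...,1]<70))
        g=cv2.morphologyEx(g.astype('uint8'),cv2.MORPH_CLOSE,np.ones((9,9)))
        k,l,st,ce=cv2.connectedComponentsWithStats(g);i=1+st[1:,4].argmax()
        pts=np.argwhere(l==i)[:,::-1]
        W=cast(pts,.010,K,V)[:,:2]
        (cx,cy),sz,an=cv2.minAreaRect((W*1000).astype('float32'));print('rect',cx,cy,sz,an,st[i])
        br=m&(hsv[...,0]>10)&(hsv[...,0]<30)&(hsv[...,1]>120)
        k,l,st,ce=cv2.connectedComponentsWithStats(br.astype('uint8'))
        for i in range(1,k):
            if st[i,4]>8:print('brass',st[i,4],ce[i].round(1),cast(ce[i],.036,K,V).round(4))
p,*_=load('top0.npz');cv2.imwrite('pics/crop.png',cv2.resize(p[160:270,215:455,::-1],None,fx=3.3,fy=3.3,interpolation=cv2.INTER_CUBIC))
E
```

```text
top0.npz bench z -0.0007081208169739893 0.002459335162675635
region
stem 36 [268.  183.2] [0.6379 0.1497 0.0584] ext [0.6303 0.1423 0.0457] [0.6467 0.1577 0.0635]
stem 36 [257.3 204.2] [0.5845 0.1764 0.0583] ext [0.5772 0.1695 0.047 ] [0.5928 0.1854 0.0659]
stem 37 [245.9 223.7] [0.5356 0.205  0.0574] ext [0.5271 0.1978 0.0456] [0.5425 0.2121 0.0619]
stem 36 [237.2 245.5] [0.4812 0.226  0.0598] ext [0.4749 0.2186 0.0533] [0.4876 0.2337 0.068 ]
post 29 [274.6 171.3] [0.6722 0.1347 0.0355] ext [0.6649 0.1282 0.0307] [0.679  0.1415 0.0416]
rect 568.8953857421875 187.39158630371094 (187.5675506591797, 276.9148864746094) 89.80631256103516 [ 220  160   72  106 7632]
brass 24 [275.  171.3] [[0.6721 0.1336 0.036 ]]
brass 20 [251.4 219.6] [[0.5472 0.1939 0.036 ]]
brass 9 [239.8 226.3] [[0.5303 0.2234 0.036 ]]
brass 11 [247.5 241.7] [[0.4909 0.2036 0.036 ]]
brass 12 [245.8 249.4] [[0.4714 0.2075 0.036 ]]
region
post 28 [370.5 189.2] [ 0.6237 -0.114   0.034 ] ext [ 0.6162 -0.1207  0.0302] [ 0.6296 -0.1076  0.0377]
rect 545.83203125 -200.1114501953125 (252.9564666748047, 238.20413208007812) 89.3
[... 1265 characters left out ...]
.5] [[0.5606 0.2074 0.036 ]]
brass 26 [253. 266.] [[0.5615 0.2204 0.036 ]]
brass 9 [260.9 284.9] [[0.5244 0.2419 0.036 ]]
brass 40 [267.6 288.6] [[0.5116 0.2414 0.036 ]]
brass 24 [280.4 286.8] [[0.499  0.2276 0.036 ]]
brass 69 [277.2 311. ] [[0.4727 0.2639 0.036 ]]
brass 29 [305.2 308.8] [[0.4446 0.2378 0.036 ]]
brass 11 [280.  311.8] [[0.4687 0.2626 0.036 ]]
brass 61 [293.  314.9] [[0.4512 0.2559 0.036 ]]
region
post 41 [343.4 166. ] [ 0.624  -0.1123  0.0326] ext [ 0.6172 -0.1227  0.0281] [ 0.6334 -0.1054  0.0352]
rect 537.2056274414062 -201.49034118652344 (293.32391357421875, 132.87734985351562) 36.27085494995117 [ 332  155  130   33 4290]
brass 43 [343.6 167.9] [[ 0.6161 -0.1015  0.036 ]]
```

View pics/crop.png

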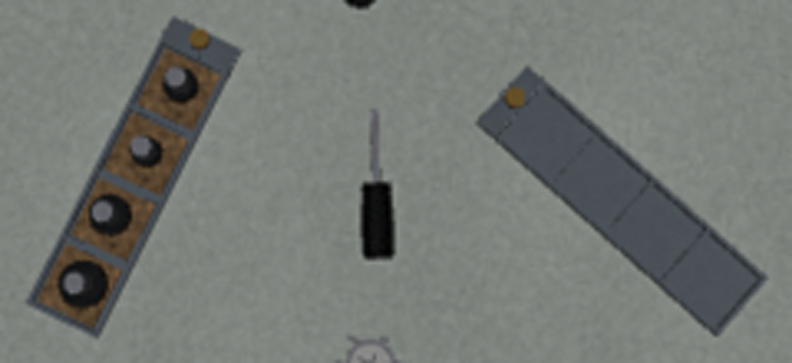

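The enlarged crop confirms both racks. The left one has cork pads and four dies, with its post at crop (199,39). The right one is empty, with its post at (515,97).

```bash
python3 - <<'E'
from h import *
p,d,K,V=load('top0.npz')
g=cv2.GaussianBlur(p,(3,3),0).astype(int).max(2)
for nm,(a,b,c,e),post in(('full',(220,160,292,266),(.6721,.134)),('empty',(355,175,450,266),(.6238,-.114))):
    t,_=cv2.threshold(g[b:e,a:c].astype('uint8'),0,255,cv2.THRESH_OTSU)
    m=np.zeros((400,640),'uint8');m[b:e,a:c]=g[b:e,a:c]<t+5
    m=cv2.morphologyEx(m,cv2.MORPH_CLOSE,np.ones((5,5)))
    k,l,st,ce=cv2.connectedComponentsWithStats(m);i=1+st[1:,4].argmax()
    cs,_=cv2.findContours((l==i).astype('uint8'),cv2.RETR_EXTERNAL,cv2.CHAIN_APPROX_NONE)
    W=cast(cs[0][:,0],.012,K,V)[:,:2]
    r=cv2.minAreaRect((W*1000).astype('float32'));B=cv2.boxPoints(r)/1000
    C=np.array(r[0])/1000;post=np.array(post)
    L=B[1]-B[0];L2=B[2]-B[1];ax=L if np.hypot(*L)>np.hypot(*L2) else L2
    ax=ax/np.hypot(*ax);ax*=np.sign(ax@(post-C));n=np.array([-ax[1],ax[0]])
    print(nm,t,r,'axis deg',np.degrees(np.arctan2(*ax[::-1])),'post in rect frame',(post-C)@ax,(post-C)@n)
    far=C-ax*max(r[1])/2000
    for o,s in((far+ax*.118,'by far end'),(post-ax*.128,'by post')):
        print(s,'origin',o.round(4),[(o+ax*x).round(4).tolist() for x in(.087,.029,-.029,-.087)])
    if nm=='full':
        o=post-ax*.128
        for q in((.6379,.1497),(.5845,.1764),(.5356,.205),(.4812,.226)):print(((q-o)@ax).round(4),((q-o)@n).round(4))
for uv in((268,183.2),(257.3,204.2),(245.9,223.7),(237.2,245.5)):print('stem',cast(uv,.06,K,V).round(4))
E
```

```text
full 103.0 ((567.0723876953125, 186.13070678710938), (64.03759765625, 256.6077880859375), 63.53389358520508) axis deg -26.466103 post in rect frame 0.11725353620266049 0.00014016223685175272
by far end origin [0.5578 0.1907] [[0.6357, 0.1519], [0.5838, 0.1778], [0.5319, 0.2036], [0.48, 0.2295]]
by post origin [0.5575 0.191 ] [[0.6354, 0.1523], [0.5835, 0.1781], [0.5316, 0.204], [0.4796, 0.2298]]
0.0904 -0.0012
0.0307 -0.0011
-0.0258 0.0027
-0.0839 -0.0027
empty 108.0 ((543.8128051757812, -200.2787628173828), (256.9821472167969, 65.4752197265625), 47.52293014526367) axis deg 47.522926 post in rect frame 0.11764965944446669 -0.0007307394382740709
by far end origin [ 0.5367 -0.208 ] [[0.5955, -0.1438], [0.5563, -0.1866], [0.5171, -0.2294], [0.478, -0.2722]]
by post origin [ 0.5374 -0.2084] [[0.5961, -0.1442], [0.5569, -0.187], [0.5178, -0.2298], [0.4786, -0.2726]]
stem [[0.6376 0.1495 0.06  ]]
stem [[0.5843 0.1763 0.06  ]]
stem [[0.5354 0.2046 0.06  ]]
stem [[0.4812 0.2258 0.06  ]]
```

```bash
python3 -m inch '1 0 0 0 0 0 0.114;1 0 0 0 0 0 0.114;1 0 0 0 0 0 0.114;1 0 0 0 0 0 0.114;1 0 -0.04 0 0 0 0;1 0 -0.04 0 0 0 0;1 0 -0.04 0 0 0 0;1 0 -0.04 0 0 0 0;1 0 -0.04 0 0 0 0;1 0 -0.04 0 0 0 0;1 0 -0.04 0 0 0 0;1 0 -0.04 0 0 0 0;1 0 0 0 0 0 0' 30
```

```text
clock: 1.18
tool_pos: [0.2734, -0.2337, 0.2494]
eef_rot: [1.0, 0.005, -0.002, -0.003]
contact_force: [-0.0, -0.3, -0.7]
opening: 0.997
finger_force: 0.0
```

```bash
python3 -m inch '1 0.03 -0.02 0 0 0 0;1 0.03 -0.02 0 0 0 0;1 0.03 -0.02 0 0 0 0;1 0.03 -0.02 0 0 0 0;1 0.03 -0.03 0 0 0 0;1 0.03 -0.03 0 0 0 0;1 0.03 -0.03 0 0 0 0;1 0.03 -0.03 0 0 0 0;1 0.03 -0.03 0 0 0 0;1 0.03 -0.03 0.02 0 0 0;1 0.03 -0.03 0.02 0 0 0;1 0.034 -0.02 0.02 0 0 0;1 0 -0.02 0.03 0 0 0;1 0 -0.03 0.03 0 0 0;1 0 -0.024 0 0 0 0.01;1 0 0 0 0 0 0;1 0 0 0 0 0 0'
```

```text
clock: 2.6
tool_pos: [0.6274, 0.1337, 0.1349]
eef_rot: [1.0, -0.003, -0.001, -0.0]
contact_force: [-0.2, -0.4, 0.5]
opening: 0.998
finger_force: 0.0
```

```bash
python3 -m inch '1 0.01 -0.016 0 0 0 0;1 0 0 0 0 0 0;1 0 0 0.03 0 0 0;1 0 0 0.03 0 0 0;1 0 0 0.025 0 0 0;1 0 0 0.013 0 0 0;1 0 0 0 0 0 0;1 0 0 0 0 0 0'; python3 - <<'E'
from plant import *
import cv2
p,d=snapshot('side');cv2.imwrite('pics/s1.png',cv2.resize(p[120:340,150:420,::-1],None,fx=2.5,fy=2.5))
E
```

```text
clock: 3.27
tool_pos: [0.6384, 0.1463, 0.0383]
eef_rot: [1.0, -0.006, 0.0, 0.0]
contact_force: [-0.5, -0.7, 0.7]
opening: 1.0
finger_force: 0.0
```

View pics/s1.png

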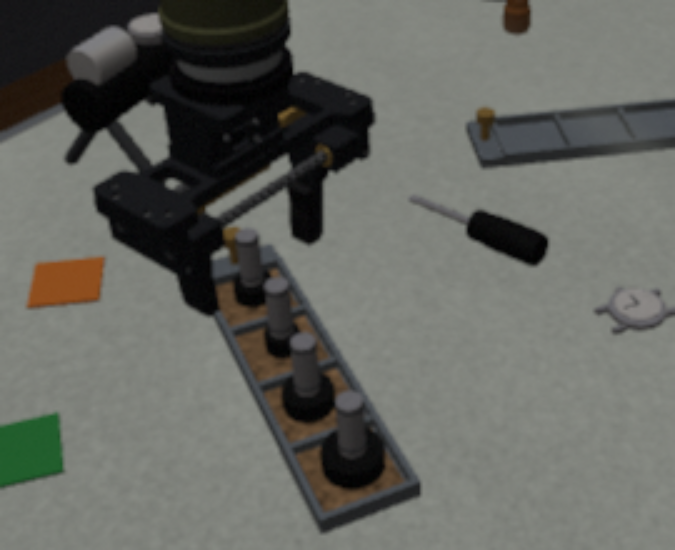

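The fingers (crop px 200,285 and 305,210) straddle the post-side die's stem (248,255), clear of its neighbours. Closing now.

```bash
python3 -m inch '1 0 -0.003 0 0 0 0;0.2 0 0 0 0 0 0;-0.2 0 0 0 0 0 0;-0.5 0 0 0 0 0 0;-0.7 0 0 0 0 0 0;-1 0 0 0 0 0 0;-1 0 0 0 0 0 0;-1 0 0 0 0 0 0;-1 0 0 0 0 0 0;-1 0 0 0 0 0 0' 30
```

```text
clock: 4.15
tool_pos: [0.6381, 0.1505, 0.0378]
eef_rot: [1.0, -0.005, -0.0, 0.0]
contact_force: [-0.2, -0.0, -0.4]
opening: 0.346
finger_force: 0.0
```

```bash
python3 -m inch '-1 0 0 0 0 0 0;-1 0 0 0 0 0 0;-1 0 0 0 0 0 0;-1 0 0 0 0 0 0;-1 0 0 0 0 0 0'; python3 -m inch '-1 0 0 -0.01 0 0 0;-1 0 0 -0.02 0 0 0;-1 0 0 -0.03 0 0 0;-1 0 0 -0.03 0 0 0;-1 0 0 0 0 0 0;-1 0 0 0 0 0 0'
```

```text
clock: 4.57
tool_pos: [0.638, 0.1505, 0.0378]
eef_rot: [1.0, -0.005, -0.0, 0.0]
contact_force: [-0.6, -0.3, -0.2]
opening: 0.171
finger_force: 30.0
clock: 5.07
tool_pos: [0.6395, 0.1509, 0.1305]
eef_rot: [1.0, -0.005, 0.002, -0.001]
contact_force: [-0.1, 0.7, -1.0]
opening: 0.174
finger_force: 30.0
```

```bash
python3 -m inch '-1 -0.005 0.015 0 0 0 0;-1 -0.01 0.025 0 0 0 0;-1 -0.012 0.031 0 0 0 0;-1 -0.012 0.031 0 0 0 0;-1 -0.012 0.031 0 0 0 0;-1 -0.012 0.031 0 0 0 0;-1 -0.012 0.031 0 0 0 0;-1 -0.012 0.031 0 0 0 0;-1 -0.012 0.031 0 0 0 0;-1 -0.012 0.031 0 0 0 0;-1 -0.012 0.031 0 0 0 0;-1 -0.012 0.031 0 0 0 0;-1 -0.012 0.031 0 0 0 0;-1 -0.01 0.025 0 0 0 0;-1 -0.005 0.015 0 0 0 0.01;-1 0 0 0 0 0 0;-1 0 0 0 0 0 0'
```

```text
clock: 6.48
tool_pos: [0.4709, -0.269, 0.1271]
eef_rot: [1.0, -0.011, -0.001, -0.0]
contact_force: [-0.1, 1.1, -0.0]
opening: 0.169
finger_force: 30.0
```

```bash
python3 -m inch '-1 0.0075 0.0035 0 0 0 -0.022;-1 0 0 0.02 0 0 0;-1 0 0 0.03 0 0 0;-1 0 0 0.02 0 0 0;-1 0 0 0.01 0 0 0;-1 0 0 0 0 0 0;-1 0 0 0 0 0 0'; python3 - <<'E'
from plant import *
import cv2
p,d=snapshot('side');cv2.imwrite('pics/s2.png',cv2.resize(p[60:230,300:520,::-1],None,fx=3,fy=3))
E
```

```text
clock: 7.07
tool_pos: [0.4801, -0.2714, 0.0478]
eef_rot: [1.0, 0.002, 0.0, -0.0]
contact_force: [-0.0, 0.0, -1.3]
opening: 0.17
finger_force: 30.0
```

View pics/s2.png

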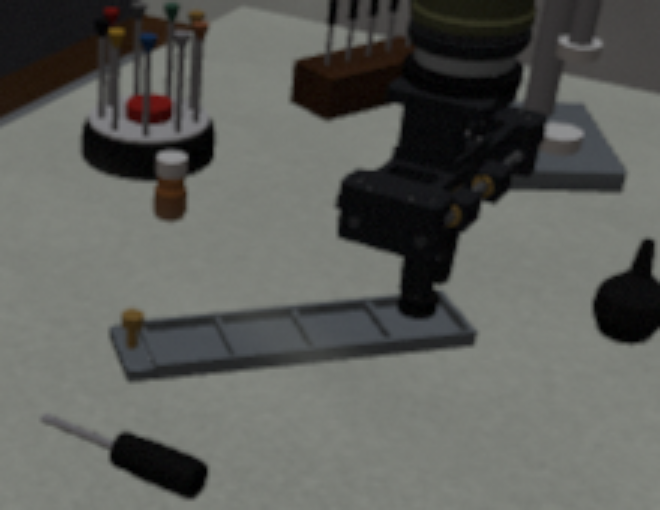

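The die (crop px 417,300) hovers over the compartment furthest from the post, near its middle.

```bash
python3 -m inch '-1 0 0 0.006 0 0 0;-1 0 0 0.004 0 0 0;-1 0 0 0.001 0 0 0;-1 0 0 0 0 0 0;-1 0 0 0 0 0 0'
```

```text
clock: 7.53
tool_pos: [0.4793, -0.2725, 0.0371]
eef_rot: [1.0, 0.001, 0.0, 0.0]
contact_force: [-0.1, 0.7, -0.4]
opening: 0.171
finger_force: 30.0
```

```bash
python3 -m inch '-1 0 0 0.001 0 0 0;-1 0 0 0 0 0 0;-0.6 0 0 0 0 0 0;-0.1 0 0 0 0 0 0;-0.1 0 0 0 0 0 0;-0.1 0 0 0 0 0 0;-0.1 0 0 0 0 0 0;-0.1 0 0 -0.01 0 0 0;-0.1 0 0 -0.02 0 0 0;-0.1 0 0 -0.03 0 0 0;-0.1 0 0 -0.03 0 0 0;-0.1 0 0 0 0 0 0'; python3 - <<'E'
from plant import *
import cv2
p,d=snapshot('side');cv2.imwrite('pics/s3.png',cv2.resize(p[60:230,300:520,::-1],None,fx=3,fy=3))
E
```

```text
clock: 8.53
tool_pos: [0.482, -0.274, 0.1313]
eef_rot: [1.0, 0.001, 0.004, 0.002]
contact_force: [-0.7, 1.2, 0.2]
opening: 0.452
finger_force: 0.0
```

View pics/s3.png

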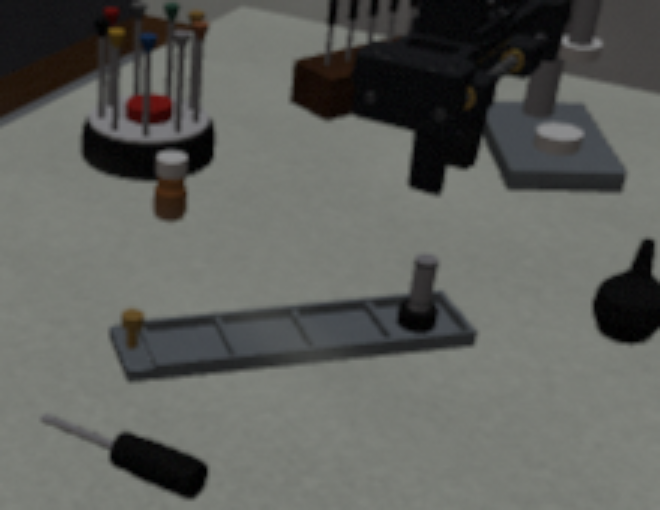

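Die 1 stands upright in the last compartment (crop px 420,290). Going for die 2.

```bash
python3 -m inch '-0.1 0.003 -0.015 0 0 0 0;-0.1 0.008 -0.025 0 0 0 0;-0.1 0.008 -0.031 0 0 0 0;-0.1 0.008 -0.031 0 0 0 0;-0.1 0.008 -0.031 0 0 0 0;-0.1 0.008 -0.031 0 0 0 0;-0.1 0.008 -0.031 0 0 0 0;-0.1 0.008 -0.031 0 0 0 0;-0.1 0.008 -0.031 0 0 0 0;-0.1 0.008 -0.031 0 0 0 0;-0.1 0.008 -0.031 0 0 0 0;-0.1 0.008 -0.031 0 0 0 0;-0.1 0.008 -0.031 0 0 0 0;-0.1 0.006 -0.031 0 0 0 0;-0.1 0 -0.024 0 0 0 0;-0.1 0 -0.015 0 0 0 0;-0.1 0 0 0 0 0 0;-0.1 0 0 0 0 0 0'
```

```text
clock: 10.08
tool_pos: [0.5827, 0.1789, 0.1252]
eef_rot: [1.0, 0.002, -0.001, 0.0]
contact_force: [-0.3, -0.4, -0.6]
opening: 0.45
finger_force: 0.0
```

```bash
python3 -m inch '-0.1 0.0015 0.0025 0 0 0 0;-0.1 0 0 0.02 0 0 0;-0.1 0 0 0.03 0 0 0;-0.1 0 0 0.025 0 0 0;-0.1 0 0 0.012 0 0 0;-0.1 0 0 0 0 0 0;-0.1 0 0 0 0 0 0'
```

```text
clock: 10.67
tool_pos: [0.5851, 0.1746, 0.0389]
eef_rot: [1.0, -0.0, -0.0, 0.001]
contact_force: [-0.0, 0.4, 0.4]
opening: 0.454
finger_force: 0.0
```

```bash
python3 -m inch '-0.1 0 -0.002 0.001 0 0 0;-0.5 0 0 0 0 0 0;-1 0 0 0 0 0 0;-1 0 0 0 0 0 0;-1 0 0 0 0 0 0;-1 0 0 0 0 0 0;-1 0 0 0 0 0 0;-1 0 0 0 0 0 0;-1 0 0 0 0 0 0'
```

```text
clock: 11.42
tool_pos: [0.5854, 0.1781, 0.0385]
eef_rot: [1.0, 0.001, 0.001, 0.0]
contact_force: [-0.5, -1.1, 6.8]
opening: 0.171
finger_force: 30.0
```

```bash
python3 -m inch '-1 0 0 -0.01 0 0 0;-1 0 0 -0.02 0 0 0;-1 0 0 -0.03 0 0 0;-1 0 0 -0.03 0 0 0;-1 0 0 0 0 0 0'; python3 -m inch '-1 -0.002 0.015 0 0 0 0;-1 -0.005 0.025 0 0 0 0;-1 -0.005 0.031 0 0 0 0;-1 -0.005 0.031 0 0 0 0;-1 -0.005 0.031 0 0 0 0;-1 -0.005 0.031 0 0 0 0;-1 -0.005 0.031 0 0 0 0;-1 -0.005 0.031 0 0 0 0;-1 -0.005 0.031 0 0 0 0;-1 -0.005 0.031 0 0 0 0;-1 -0.005 0.031 0 0 0 0;-1 -0.005 0.031 0 0 0 0;-1 -0.005 0.025 0 0 0 0;-1 -0.005 0.02 0 0 0 0;-1 -0.001 0.012 0 0 0 0;-1 0 0 0 0 0 0;-1 0 0 0 0 0 0'
```

```text
clock: 11.83
tool_pos: [0.5882, 0.1793, 0.1335]
eef_rot: [1.0, 0.001, 0.005, -0.002]
contact_force: [1.6, 1.3, -0.1]
opening: 0.169
finger_force: 30.0
clock: 13.25
tool_pos: [0.517, -0.2285, 0.1272]
eef_rot: [1.0, 0.001, -0.001, -0.001]
contact_force: [-0.2, -0.2, -0.4]
opening: 0.17
finger_force: 30.0
```

```bash
python3 -m inch '-1 0 0.001 0.02 0 0 0;-1 0 0 0.03 0 0 0;-1 0 0 0.02 0 0 0;-1 0 0 0.01 0 0 0;-1 0 0 0.006 0 0 0;-1 0 0 0.003 0 0 0;-1 0 0 0 0 0 0;-1 0 0 0 0 0 0'
```

```text
clock: 13.92
tool_pos: [0.5184, -0.2297, 0.0397]
eef_rot: [1.0, 0.001, 0.001, 0.0]
contact_force: [-0.7, -0.1, -0.2]
opening: 0.174
finger_force: 30.0
```

```bash
python3 -m inch '-1 0 0 0.002 0 0 0;-1 0 0 0.001 0 0 0;-1 0 0 0 0 0 0;-1 0 0 0 0 0 0'
```

```text
clock: 14.25
tool_pos: [0.5182, -0.2302, 0.0365]
eef_rot: [1.0, 0.001, 0.001, 0.0]
contact_force: [0.3, 0.1, 2.6]
opening: 0.167
finger_force: 30.0
```

```bash
python3 -m inch '-0.6 0 0 0 0 0 0;-0.1 0 0 0 0 0 0;-0.1 0 0 0 0 0 0;-0.1 0 0 0 0 0 0;-0.1 0 0 0 0 0 0;-0.1 0 0 -0.01 0 0 0;-0.1 0 0 -0.02 0 0 0;-0.1 0 0 -0.03 0 0 0;-0.1 0 0 -0.03 0 0 0;-0.1 0 0 0 0 0 0;-0.1 0 0 0 0 0 0'; python3 - <<'E'
from plant import *
import cv2
p,d=snapshot('side');cv2.imwrite('pics/s4.png',cv2.resize(p[60:230,300:520,::-1],None,fx=2,fy=2))
E
```

```text
clock: 15.17
tool_pos: [0.5188, -0.2304, 0.1281]
eef_rot: [1.0, 0.001, 0.002, 0.001]
contact_force: [0.1, 0.5, -0.0]
opening: 0.449
finger_force: 0.0
```

View pics/s4.png

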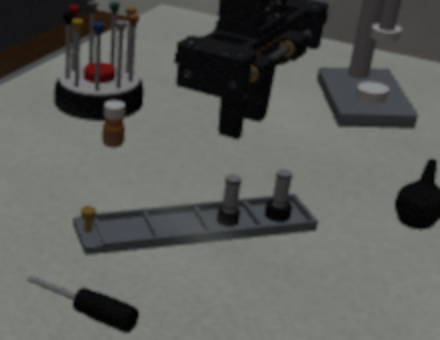

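Dies 1 (crop px 280,195) and 2 (230,200) stand in the last and third compartments. Next is die 3.

```bash
python3 -m inch '-0.1 0 -0.015 0 0 0 0;-0.1 0.001 -0.025 0 0 0 0;-0.1 0.001 -0.031 0 0 0 0;-0.1 0.001 -0.031 0 0 0 0;-0.1 0.001 -0.031 0 0 0 0;-0.1 0.001 -0.031 0 0 0 0;-0.1 0.001 -0.031 0 0 0 0;-0.1 0.001 -0.031 0 0 0 0;-0.1 0.001 -0.031 0 0 0 0;-0.1 0.001 -0.031 0 0 0 0;-0.1 0.002 -0.031 0 0 0 0;-0.1 0.002 -0.031 0 0 0 0;-0.1 0.002 -0.031 0 0 0 0;-0.1 0.002 -0.03 0 0 0 0;-0.1 0 -0.015 0 0 0 0;-0.1 0 -0.009 0 0 0 0;-0.1 0 0 0 0 0 0;-0.1 0 0 0 0 0 0'
```

```text
clock: 16.72
tool_pos: [0.5333, 0.2039, 0.1251]
eef_rot: [1.0, 0.001, -0.001, 0.001]
contact_force: [0.0, -1.2, -0.8]
opening: 0.449
finger_force: 0.0
```

```bash
python3 -m inch '-0.1 0.0015 -0.001 0.02 0 0 0;-0.1 0 0 0.03 0 0 0;-0.1 0 0 0.025 0 0 0;-0.1 0 0 0.012 0 0 0;-0.1 0 0 0 0 0 0;-0.1 0 0 0 0 0 0'
```

```text
clock: 17.22
tool_pos: [0.5354, 0.2045, 0.0388]
eef_rot: [1.0, 0.0, -0.0, 0.001]
contact_force: [0.1, -0.4, -0.2]
opening: 0.45
finger_force: 0.0
```

```bash
python3 -m inch '-0.5 0 0 0 0 0 0;-1 0 0 0 0 0 0;-1 0 0 0 0 0 0;-1 0 0 0 0 0 0;-1 0 0 0 0 0 0;-1 0 0 0 0 0 0;-1 0 0 0 0 0 0;-1 0 0 0 0 0 0'; python3 -m inch '-1 0 0 -0.01 0 0 0;-1 0 0 -0.02 0 0 0;-1 0 0 -0.03 0 0 0;-1 0 0 -0.03 0 0 0;-1 0 0 0 0 0 0;-1 0 0 0 0 0 0'
```

```text
clock: 17.88
tool_pos: [0.536, 0.2063, 0.0398]
eef_rot: [1.0, 0.001, 0.001, -0.0]
contact_force: [-0.5, -1.0, 6.5]
opening: 0.172
finger_force: 30.0
clock: 18.38
tool_pos: [0.5363, 0.2067, 0.1308]
eef_rot: [1.0, 0.001, 0.002, -0.001]
contact_force: [-0.2, -0.1, -0.9]
opening: 0.172
finger_force: 30.0
```

```bash
python3 -m inch '-1 0 0.015 0 0 0 0;-1 0.002 0.025 0 0 0 0;-1 0.002 0.031 0 0 0 0;-1 0.002 0.031 0 0 0 0;-1 0.002 0.031 0 0 0 0;-1 0.002 0.031 0 0 0 0;-1 0.002 0.031 0 0 0 0;-1 0.002 0.031 0 0 0 0;-1 0.002 0.031 0 0 0 0;-1 0.002 0.031 0 0 0 0;-1 0.002 0.031 0 0 0 0;-1 0.002 0.031 0 0 0 0;-1 0 0.025 0 0 0 0;-1 0 0.012 0 0 0 0;-1 0 0.006 0 0 0 0;-1 0 0 0 0 0 0;-1 0 0 0 0 0 0'
```

```text
clock: 19.8
tool_pos: [0.558, -0.1846, 0.1284]
eef_rot: [1.0, 0.002, -0.0, -0.001]
contact_force: [0.5, 0.5, -0.0]
opening: 0.177
finger_force: 30.0
```

```bash
python3 -m inch '-1 -0.0015 0.0024 0.02 0 0 0;-1 0 0 0.03 0 0 0;-1 0 0 0.02 0 0 0;-1 0 0 0.01 0 0 0;-1 0 0 0.006 0 0 0;-1 0 0 0.002 0 0 0;-1 0 0 0 0 0 0;-1 0 0 0 0 0 0'
```

```text
clock: 20.47
tool_pos: [0.5575, -0.189, 0.0419]
eef_rot: [1.0, 0.001, 0.001, 0.0]
contact_force: [0.3, 0.3, -0.6]
opening: 0.17
finger_force: 30.0
```

```bash
python3 -m inch '-1 0 -0.001 0.002 0 0 0;-1 0 0 0.001 0 0 0;-1 0 0 0 0 0 0;-1 0 0 0 0 0 0'
```

```text
clock: 20.8
tool_pos: [0.5567, -0.1882, 0.0382]
eef_rot: [1.0, 0.001, 0.0, 0.0]
contact_force: [0.0, -0.1, -0.7]
opening: 0.173
finger_force: 30.0
```

```bash
python3 -m inch '-1 0 0 0.001 0 0 0;-1 0 0 0 0 0 0;-1 0 0 0 0 0 0'
```

```text
clock: 21.05
tool_pos: [0.5568, -0.1884, 0.0378]
eef_rot: [1.0, 0.001, 0.0, 0.0]
contact_force: [-2.1, 0.6, 7.2]
opening: 0.168
finger_force: 30.0
```

```bash
python3 -m inch '-0.6 0 0 0 0 0 0;-0.1 0 0 0 0 0 0;-0.1 0 0 0 0 0 0;-0.1 0 0 0 0 0 0;-0.1 0 0 0 0 0 0;-0.1 0 0 -0.01 0 0 0;-0.1 0 0 -0.02 0 0 0;-0.1 0 0 -0.03 0 0 0;-0.1 0 0 -0.03 0 0 0;-0.1 0 0 0 0 0 0;-0.1 0 0 0 0 0 0'
```

```text
clock: 21.97
tool_pos: [0.5579, -0.1886, 0.1291]
eef_rot: [1.0, 0.001, 0.002, 0.001]
contact_force: [0.1, -0.1, -0.9]
opening: 0.45
finger_force: 0.0
```

```bash
python3 -m inch '-0.1 -0.005 -0.015 0 0 0 0;-0.1 -0.006 -0.025 0 0 0 0;-0.1 -0.006 -0.031 0 0 0 0;-0.1 -0.006 -0.031 0 0 0 0;-0.1 -0.006 -0.031 0 0 0 0;-0.1 -0.006 -0.031 0 0 0 0;-0.1 -0.006 -0.031 0 0 0 0;-0.1 -0.006 -0.031 0 0 0 0;-0.1 -0.006 -0.031 0 0 0 0;-0.1 -0.006 -0.031 0 0 0 0;-0.1 -0.006 -0.031 0 0 0 0;-0.1 -0.006 -0.031 0 0 0 0;-0.1 -0.006 -0.031 0 0 0 0;-0.1 0 -0.02 0 0 0 0;-0.1 0 -0.0145 0 0 0 0;-0.1 0 0 0 0 0 0;-0.1 0 0 0 0 0 0'
```

```text
clock: 23.38
tool_pos: [0.4781, 0.2271, 0.1261]
eef_rot: [1.0, 0.002, -0.001, 0.001]
contact_force: [0.4, -0.6, 0.1]
opening: 0.449
finger_force: 0.0
```

```bash
python3 - <<'E'
from plant import *
import cv2
p,d=snapshot('side');cv2.imwrite('pics/s5.png',p[:,:,::-1])
E
```

```text
(no output)
```

View pics/s5.png

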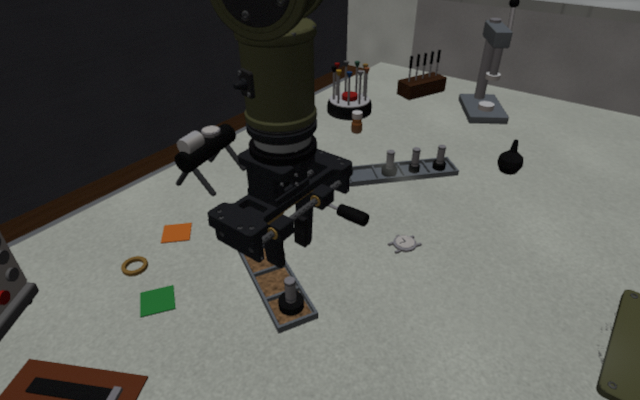

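Three dies stand upright in the empty rack at px (390,162), (416,160) and (441,158). The last one is in the full rack at (290,295), with the gripper above it.

```bash
python3 -m inch '-0.1 0.0025 0 0.02 0 0 0;-0.1 0 0 0.03 0 0 0;-0.1 0 0 0.025 0 0 0;-0.1 0 0 0.012 0 0 0;-0.1 0 0 0 0 0 0;-0.1 0 0 0 0 0 0'
```

```text
clock: 23.93
tool_pos: [0.4814, 0.2257, 0.0398]
eef_rot: [1.0, 0.0, -0.0, 0.001]
contact_force: [-0.1, 0.6, 0.1]
opening: 0.451
finger_force: 0.0
```

```bash
python3 -m inch '-0.5 0 0 0.001 0 0 0;-1 0 0 0 0 0 0;-1 0 0 0 0 0 0;-1 0 0 0 0 0 0;-1 0 0 0 0 0 0;-1 0 0 0 0 0 0;-1 0 0 0 0 0 0;-1 0 0 0 0 0 0'; python3 -m inch '-1 0 0 -0.01 0 0 0;-1 0 0 -0.02 0 0 0;-1 0 0 -0.03 0 0 0;-1 0 0 -0.03 0 0 0;-1 0 0 0 0 0 0;-1 0 0 0 0 0 0'
```

```text
clock: 24.6
tool_pos: [0.4819, 0.2273, 0.0398]
eef_rot: [1.0, 0.001, 0.001, -0.0]
contact_force: [-0.1, -1.1, 6.2]
opening: 0.172
finger_force: 30.0
clock: 25.1
tool_pos: [0.4823, 0.2277, 0.1308]
eef_rot: [1.0, 0.001, 0.002, -0.001]
contact_force: [0.1, -0.2, -0.4]
opening: 0.171
finger_force: 30.0
```

```bash
python3 -m inch '-1 0.005 0.015 0 0 0 0;-1 0.0085 0.025 0 0 0 0;-1 0.009 0.029 0 0 0 0;-1 0.009 0.029 0 0 0 0;-1 0.009 0.029 0 0 0 0;-1 0.009 0.029 0 0 0 0;-1 0.009 0.029 0 0 0 0;-1 0.009 0.029 0 0 0 0;-1 0.009 0.029 0 0 0 0;-1 0.009 0.029 0 0 0 0;-1 0.009 0.029 0 0 0 0;-1 0.009 0.029 0 0 0 0;-1 0.009 0.029 0 0 0 0;-1 0.001 0.0125 0 0 0 0;-1 0 0 0 0 0 0;-1 0 0 0 0 0 0'
```

```text
clock: 26.43
tool_pos: [0.5944, -0.1432, 0.1279]
eef_rot: [1.0, 0.001, -0.001, -0.001]
contact_force: [-0.3, -0.2, -0.5]
opening: 0.166
finger_force: 30.0
```

```bash
python3 -m inch '-1 0.001 0.001 0.02 0 0 0;-1 0 0 0.03 0 0 0;-1 0 0 0.02 0 0 0;-1 0 0 0.01 0 0 0;-1 0 0 0.006 0 0 0;-1 0 0 0.001 0 0 0;-1 0 0 0 0 0 0;-1 0 0 0 0 0 0'
```

```text
clock: 27.1
tool_pos: [0.5974, -0.1448, 0.043]
eef_rot: [1.0, 0.001, 0.001, 0.0]
contact_force: [-0.1, -0.5, -1.2]
opening: 0.168
finger_force: 30.0
```

```bash
python3 -m inch '-1 0 0 0.003 0 0 0;-1 0 0 0.001 0 0 0;-1 0 0 0 0 0 0;-1 0 0 0 0 0 0'
```

```text
clock: 27.43
tool_pos: [0.5966, -0.1452, 0.0381]
eef_rot: [1.0, 0.001, 0.0, 0.0]
contact_force: [-1.2, -0.3, -0.8]
opening: 0.171
finger_force: 30.0
```

```bash
python3 -m inch '-1 0 0 0.001 0 0 0;-1 0 0 0 0 0 0;-1 0 0 0 0 0 0'
```

```text
clock: 27.68
tool_pos: [0.5967, -0.1453, 0.0378]
eef_rot: [1.0, 0.001, 0.0, 0.0]
contact_force: [-1.3, 0.4, 6.1]
opening: 0.17
finger_force: 30.0
```

Contact with the floor. Releasing, lifting, and backing off for a full check.

```bash
python3 -m inch '-0.6 0 0 0 0 0 0;-0.1 0 0 0 0 0 0;-0.1 0 0 0 0 0 0;-0.1 0 0 0 0 0 0;-0.1 0 0 0 0 0 0;-0.1 0 0 -0.01 0 0 0;-0.1 0 0 -0.02 0 0 0;-0.1 0 0 -0.03 0 0 0;-0.1 0 0 -0.03 0 0 0;-0.1 0 -0.03 -0.02 0 0 0;-0.1 0 -0.035 -0.01 0 0 0;-0.1 0 -0.035 0 0 0 0;-0.1 0 -0.035 0 0 0 0;-0.1 0 -0.035 0 0 0 0;-0.1 0 -0.035 0 0 0 0;-0.1 0 -0.035 0 0 0 0;-0.1 0 -0.03 0 0 0 0;-0.1 0 0 0 0 0 0;-0.1 0 0 0 0 0 0'
python3 - <<'E'
from plant import *
from h import *
p,d=snapshot('top');m=camera_model('top');K,V=m['intrinsics'],m['view'];w=world(d,K,V)
o=np.array([.537,-.2082]);a=np.radians(47.5);ax=np.array([np.cos(a),np.sin(a)]);n=np.array([-ax[1],ax[0]])
mm=np.zeros((400,640),'uint8');mm[175:270,350:455]=1
mm&=((d>0)&(w[...,2]>.045)&(w[...,2]<.075)).astype('uint8')
k,l,st,ce=cv2.connectedComponentsWithStats(mm)
for i in range(1,k):
    if st[i,4]>8:
        q=cast(ce[i],.058,K,V)[0,:2]-o;print(ce[i].round(1),(q@ax).round(4),(q@n).round(4),w[l==i][:,2].mean().round(4))
cv2.imwrite('pics/t6.png',cv2.resize(p[150:270,200:470,::-1],None,fx=2.9,fy=2.9))
E
```

```text
clock: 29.27
tool_pos: [0.5957, 0.1279, 0.1574]
eef_rot: [1.0, 0.003, 0.0, -0.001]
contact_force: [0.7, -1.3, -0.4]
opening: 0.452
finger_force: 0.0
[383.4 198.8] 0.0874 0.0004 0.056
[400.6 214.3] 0.0289 0.001 0.056
[417.3 229.1] -0.0272 0.0009 0.056
[434.4 244. ] -0.0843 0.0005 0.0557
```

View pics/t6.png

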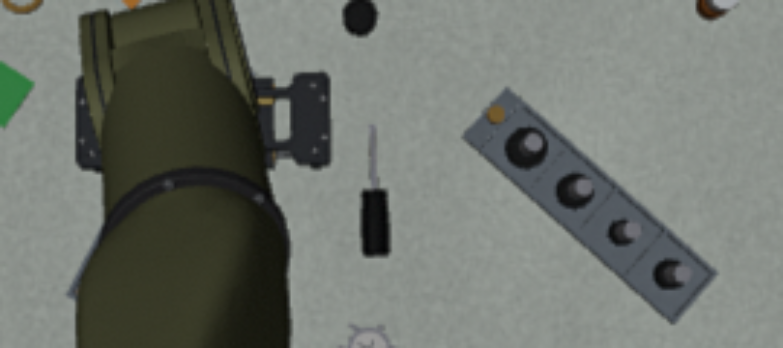

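All four stand upright and centred within 3 mm at crop px (525,148), (575,190), (624,232) and (671,274). The order is reversed, with the largest next to the post. Handing in.

```bash
python3 -c "
from plant import r
print(r.finish_job())"
```

```text
the job is handed in; nothing more can be done
None
```

I moved all four dies to the empty rack in reverse order, each upright within about 3 mm of its compartment's centre and released, then handed the job in at about 29 s of the 83 s allowed; no verdict came back.

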